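# Index the sample changer two teeth

### The job

Bring the sample changer with the yellow cover on by two stations: reach down with closed fingers through the slot in its cover and push its white star wheel round in the direction of the arrow (counter-clockwise from above), one tooth per stroke, lifting out between strokes, so that the orange dot on the small round dial ends at the black pointer. Leave the wheel of the green sample changer as it is.

Things in the scene. Friction and masses are not known exactly. Their poses are not given: they have to be found in the camera images.
- yellow_changer: Fixed square box, 164 x 164 x 62 mm high, white walls, yellow cover 6 mm thick. Origin: centre of the underside, on the wheel's upright axis; z up; -x is the side with the slot, +x the side with the black pointer. White star wheel inside: six teeth 60 degrees apart, z = 30 to 50 mm, radius 26 to 72 mm, each 10 mm wide; gaps 47 mm wide at radius 55 mm. Inner floor at z = 10 mm.
- yellow_slot (a point): Middle of the yellow cover's slot, on the cover's upper face, axes as the box; 50 mm to -x of the wheel's axis. Slot: 48 mm along x, 100 mm along y, open to the inner floor 52 mm below. Teeth 12 to 32 mm below. Closed fingers 22 mm wide along y, 30 mm along x, go in 32 mm at x = 0, y = +32 mm and sweep straight to about y = -26 mm: one tooth. The slot's end stops further travel.
- yellow_changer_wheel (a joint): Wheel angle (rad), grows counter-clockwise from above, along the arrow. Starts within 0.1 of 0; a tooth is 1.047; at 2.094 the orange dot on the dial (32 mm wide, on the cover, turns with the wheel) is at the pointer. Stays where left; no clicks; about 2 N at a tooth. At 0, and after each full tooth, the tooth to push stands 8 degrees to the +y side of the slot's middle ; go in on its +y side.
- green_changer_wheel (a joint): Angle (rad) of the wheel in the second sample changer, of the same make and size but with a green cover, fixed elsewhere on the bench. Starts within 0.1 of 0 and must stay as it is.
Mind the look-alikes: they are no part of the job. Leave any brown look-alike of the part that bears green_changer_wheel alone.

How it is judged:
On the way:
1. the yellow changer's wheel is one tooth on (within 15 degrees), at rest, and the fingers have let go of it (value of joint yellow_changer_wheel between 0.787 and 1.307 rad and contact force between the fingers and yellow_changer below 0.2 N and velocity of joint yellow_changer_wheel between -0.1 and 0.1 rad/s), for 0.2 s.
At the end, for the whole second after the job is handed in: The yellow changer's wheel has been brought on by two teeth in two strokes: the orange dot is at the black pointer within 15 degrees, the wheel is at rest and untouched, and the green changer's wheel is where it was (value of joint yellow_changer_wheel between 1.834 and 2.354 rad and contact force between the fingers and yellow_changer below 0.2 N and velocity of joint yellow_changer_wheel between -0.1 and 0.1 rad/s and value of joint green_changer_wheel between -0.25 and 0.25 rad).
It fails at once if the green changer's wheel is turned away from its place (beyond 0.25 rad of zero) (value of joint green_changer_wheel above 0.25 rad or value of joint green_changer_wheel below -0.25 rad).
It fails at once if the yellow wheel is pushed past the pointer by nearly half a tooth (value of joint yellow_changer_wheel above 2.55 rad).
It also fails if it takes over 40 s, if anything falls off the work surface, if the arm or the gripper's body presses on something with over 40 N, if the wrist force passes 120 N, or if a joint passes its speed limit or range.

### The arm

A 7-joint arm with a two-finger parallel gripper is mounted at the origin on a cart in front of the work surface, level with it; the furniture and walls round the work are solid. World frame = base frame: x ahead of the robot, y to its left, z up, the work surface at z = 0. Lengths are in m, angles in rad, forces in N, time in s.
With the tool pointing down it reaches from about 0.4 to 0.875 m from the base axis. Payload 19.3 kg.
Tool frame: the origin (TCP) lies at the very end of the fingers, on their centre line; the grasp point (between the pads) lies 19 mm behind it; z points along the fingers, y is the line along which they close (so a half turn about z gives the same grasp; the last joint's range is limited). The gripper opens to 85 mm and grips with 20 to 120 N. Pads are 22 mm wide; open, the fingers measure 114 mm over their backs; the gripper's body (76 mm by 85 mm) begins 54 mm behind the grasp point. The pads swing forward as they close: fully open they stand 13 mm farther back than shut.
Start: joints at [1.173, 0.521, -0.036, 1.599, 0.021, 1.021, -0.113], TCP at [0.201, -0.592, 0.231] pointing down, gripper open.
Joint ranges: [-2.91, 2.91], [-0.3, 2.13], [-1.5, 1.42], [0.17, 2.43], [-1.26, 4.41], [0.16, 1.93], [-2.52, 2.52]. Speed limits (rad/s): [1.89, 1.89, 2.39, 2.39, 3.01, 3.01, 3.01].

### API

Orientations are given as [roll, pitch, yaw] about the fixed x, y, z axes, in that order (R = Rz(yaw) Ry(pitch) Rx(roll)).
In Python, from workcell import monitor, optics, job_done gives the robot as it stands.
- The arm moves only by the shell command python3 -m handwheel 'ROWS' [FORCE]. ROWS is JSON, a list of rows, each an object of numbers: "dx", "dy", "dz": the shift along the tool's x, y, z in cm; "wx", "wy", "wz": the turn, a rotation vector about the tool's x, y, z in rad; "claw": the opening in per cent of the stroke, from 0 (shut) to 100 (fully open). A call has 1 to 8 rows; each row shifts and turns the commanded pose from where the row before left it, along the tool's axes as they then stand; what a row does not reach is not made up. A row lasts 1/8 s, in which the tool goes at most 62.5 mm and 10.7 degrees, less where a joint would pass 70% of its speed; a pose out of reach is approached as far as the arm can. A call with a gripper value outside its range is refused whole. The fingers move at their own pace and stop on an object; FORCE is the grip in N (left out, the last holds). Time passes only in rows, so rows that do not move let the fingers close. It gives the time, the measured TCP pose, the force, the opening and the grip force at its end, in the units of the state.
- monitor.observe(): the state, without advancing time (a new reading comes with each control period).
- optics.grab_frame(name): name is "side" or "top"; returns a dict with "frame" (400x640x3 uint8, blue, green, red), "fovy" (degrees; the focal length in pixels is half the picture's height over the tangent of half this angle, whatever the lens; pixels are square), "cx", "cy" (the principal point, pixels), "R" (3x3) and "t" (3): a world point X has camera coordinates R X + t. Camera axes: x right, y down, z forward; pixel columns grow to the right and rows downward; lengths in m; the calibration is good to about 2 mm. A picture is of the moment at which its call begins. There is no depth.
- job_done(): hands the job in; it is judged then, once.
Trained networks look in the newest picture that a camera, given by its name, has taken for a name from the list of things; names that differ only in an ending like _2 or _b are one class to them, and where a whole thing is asked for, a point or a joint stands for the part that bears it (a point fixed in the world has none). Each returns a list of dicts, best first, with "p" (0 to 1); they miss things now and then, are a little off and sometimes report something else, mostly with a low value. They report only what shows in the picture. A call takes as long as a camera call. They do not tell look-alikes from the thing itself.
- optics.masks_of(name, camera): "region" (400x640 bool, what is visible of it) and "rect" ([left, top, width, height] in pixels, round what is visible of it).
The state is a dict: "clock": time; "qpos": joint angles; "qd": joint speeds; "joint_efforts": joint torques, N m; "position": TCP position; "tool_rot": TCP orientation; "force": force on the tool from outside, world axes, zero at the start; "moment": the same for the moment, N m; "grip_width": finger opening in m; "finger_force": force on a finger pad.
Only numpy, scipy, OpenCV 4.12 (cv2) and the standard library are available. Lean on these libraries where they do the work, as an engineer would, in place of code of your own. Each camera call takes 0.05 s, during which the arm holds its last target. There are 200 camera calls.

## Working session

There is one attempt and no reset: what is moved stays moved. The work goes in short steps, Python scripts to look and compute and a shell command to move; the robot and the scene stay as the last step left them, time stands still between calls to the robot, and variables do not carry over. Pictures are saved under pics/ and viewed, at most 10 in all, crops included, and the job is handed in when it is done.

```bash
mkdir -p pics
cat > h.py <<'E'
import numpy as np, cv2
from workcell import monitor, optics, job_done
def cam(n):
    f=optics.grab_frame(n); im=np.array(f["frame"]); F=im.shape[0]/2/np.tan(np.radians(f["fovy"])/2)
    return im,np.array([[F,0,f["cx"]],[0,F,f["cy"]],[0,0,1]]),np.array(f["R"]),np.array(f["t"])
def atz(px,z,c):
    im,K,R,t=c; d=R.T@np.linalg.solve(K,[px[0],px[1],1]); o=-R.T@t
    return o+d*(z-o[2])/d[2]
def proj(X,c):
    im,K,R,t=c; p=K@(R@np.array(X)+t); return p[:2]/p[2]
E
python3 - <<'E'
from h import *
s=monitor.observe(); print({k:np.round(s[k],3) for k in("clock","position","tool_rot","force","grip_width")})
a=[]
for n in("top","side"):
    c=cam(n); cv2.imwrite(f"pics/{n}0.png",c[0]); print(n,"cam at",np.round(-c[2].T@c[3],3))
    for nm in("yellow_changer","yellow_slot","yellow_changer_wheel","green_changer_wheel"):
        try:
            for d in optics.masks_of(nm,n):
                v,u=np.nonzero(d["region"]); print(n,nm,round(d["p"],2),d["rect"],np.round([u.mean(),v.mean()],1),np.round(atz((u.mean(),v.mean()),.062,c),3))
        except Exception as e: print(n,nm,e)
E
```

```text
{'clock': np.float64(0.0), 'position': array([ 0.201, -0.591,  0.231]), 'tool_rot': array([-3.14 ,  0.   ,  0.328]), 'force': array([-0.29 , -0.583,  0.358]), 'grip_width': np.float64(0.085)}
top cam at [ 0.127 -0.334  1.705]
top yellow_changer 0.95 [178.3, 135.7, 69.1, 71.3] [214.2 169.4] [0.469 0.154 0.062]
top yellow_changer_wheel 0.64 [199.6, 162.1, 21.7, 26.0] [209.7 173.9] [0.45  0.163 0.062]
top green_changer_wheel 0.66 [469.3, 249.0, 23.1, 28.0] [475.4 260.2] [ 0.415 -0.745  0.062]
top green_changer_wheel 0.59 [319.5, 192.6, 21.5, 29.6] [327.7 203.2] [ 0.463 -0.24   0.062]
top green_changer_wheel 0.52 [395.4, 211.3, 21.2, 25.9] [405.8 220.5] [ 0.479 -0.5    0.062]
side cam at [ 0.315 -1.324  0.815]
side yellow_changer 0.55 [281.0, 125.7, 40.5, 35.5] [300.4 143.6] [0.467 0.102 0.062]
side yellow_slot 0.95 [280.5, 127.5, 41.2, 33.6] [300.3 143.5] [0.467 0.103 0.062]
side green_changer_wheel 0.95 [296.5, 314.9, 35.4, 29.8] [317.1 325.6] [ 0.412 -0.749  0.062]
side green_changer_wheel 0.67 [313.2, 240.2, 30.7, 22.3] [325.4 247.4] [ 0.47  -0.499  0.062]
side green_changer_wheel 0.65 [297.7, 188.5, 20.7, 14.5] [306.9 193.8] [ 0.451 -0.24   0.062]
```

View pics/top0.png

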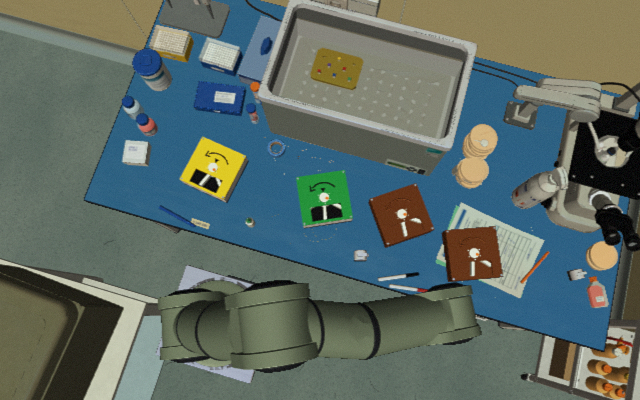

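View pics/side0.png

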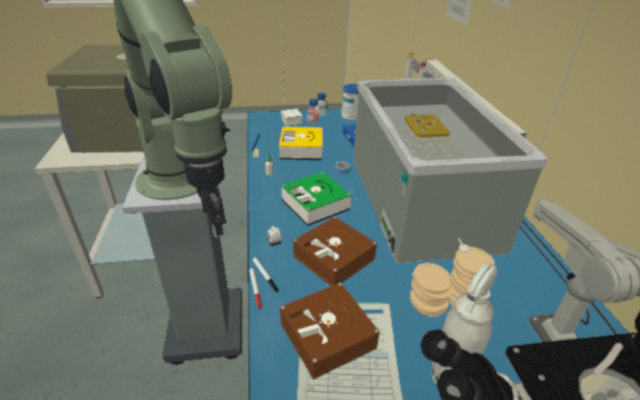

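Candidates are the yellow box at top (214,169), the green one at (325,200), and the brown ones at (402,213) and (472,253). I choose yellow by its cover colour. Next I fit its pose and check it in one close crop.

```bash
cat >> h.py <<'E'
def fit(c):
    m=cv2.inRange(cv2.cvtColor(c[0],cv2.COLOR_BGR2HSV),(20,130,110),(35,255,255)); m[:,:170]=0; m[:,255:]=0; m[:125]=0; m[215:]=0
    n,l,st,_=cv2.connectedComponentsWithStats(m); m=(l==1+np.argmax(st[1:,4]))
    v,u=np.nonzero(m); W=np.array([atz(p,.062,c)[:2] for p in zip(u,v)],np.float32)
    (cx,cy),wh,a=cv2.minAreaRect(W); return np.array([cx,cy]),wh,a
E
python3 - <<'E'
from h import *
c=cam("top"); o,wh,a=fit(c); print(o,wh,a)
# slot: dark pixels' centroid relative
cr=c[0][125:220,170:260]; im=cv2.resize(cr,None,fx=6,fy=6,interpolation=cv2.INTER_CUBIC)
g=c[0].max(2); v,u=np.nonzero(g<60); k=[(x,y) for x,y in zip(u,v) if 185<x<242 and 140<y<198]
k=np.array([atz(p,.062,c)[:2] for p in k]); print("dark",k.mean(0))
for da in(0,90,180,270):
    th=np.radians(a+da); R=np.array([[np.cos(th),-np.sin(th)],[np.sin(th),np.cos(th)]]); print(da,R.T@(k.mean(0)-o))
    best=R
    if (R.T@(k.mean(0)-o))[0]<-.025:
        print("yaw",th)
        for L in([(-.082,-.082),(.082,-.082),(.082,.082),(-.082,.082)],[(-.074,-.05),(-.026,-.05),(-.026,.05),(-.074,.05)],[(-.055,.03),(-.045,.03),(-.045,.034)]):
            P=np.array([(proj([*(o+R@np.array(p)),.062],c)-[170,125]+.5)*6 for p in L]).astype(int); cv2.polylines(im,[P],True,(255,0,255),1)
cv2.imwrite("pics/crop1.png",im)
E
```

```text
[0.47467053 0.16085209] (0.16579610109329224, 0.16439758241176605) 81.41471099853516
dark [0.42478739 0.16933164]
0 [0.0009379  0.05059002]
90 [ 0.05059002 -0.0009379 ]
180 [-0.0009379  -0.05059002]
270 [-0.05059002  0.0009379 ]
yaw 6.133343746868769
```

View pics/crop1.png

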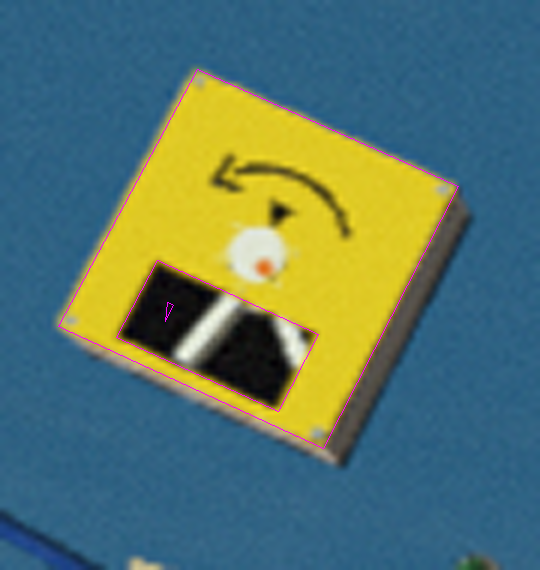

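The crop shows the yellow cover with its slot at about (218,335) and the pointer at (282,213). The fit matches: origin (0.475, 0.161), yaw -0.150. A tooth stands across the slot at (208,327), with clear space on its +y side. The entry point is about (0.430, 0.200) and the tool yaw should be 1.421. I set off now with closed fingers.

```bash
python3 -m handwheel '[{"dx":4.5,"dy":-3.6,"claw":0},{"dx":4.5,"dy":-3.6,"claw":0},{"dx":4.5,"dy":-3.6,"claw":0},{"dx":4.5,"dy":-3.6,"claw":0},{"dx":4.5,"dy":-3.6,"claw":0},{"dx":4.5,"dy":-3.6,"claw":0},{"dx":4.5,"dy":-3.6,"claw":0},{"dx":4.5,"dy":-3.6,"claw":0}]'
```

```text
schema error: expected keys dx, dy, dz, wx, wy, wz, claw
```

```bash
python3 -m handwheel '[{"wz":-0.16},{"wz":-0.16},{"wz":-0.16},{"wz":-0.16},{"wz":-0.16},{"wz":-0.16},{"wz":-0.13},{"claw":0}]'
cat >> h.py <<'E'
O=np.array([.4747,.1609]); Y=-.150
def R2(a): return np.array([[np.cos(a),-np.sin(a)],[np.sin(a),np.cos(a)]])
def goto(bx,by,z):
    s=monitor.observe(); p=np.array(s["position"]); y=s["tool_rot"][2]
    d=R2(y).T@(O+R2(Y)@[bx,by]-p[:2]); print("clock",round(s["clock"],2),"pos",np.round(p,4),"rot",np.round(s["tool_rot"],3),"box xy",np.round(R2(Y).T@(p[:2]-O)*1000,1),"force",np.round(s["force"],1),"grip",s["grip_width"])
    print("cm dx dy dz",np.round([d[0]*100,-d[1]*100,(p[2]-z)*100],2),"wz",round(y-(Y+np.pi/2),3))
E
python3 -c "
from h import *
goto(-.05,.032,.1)"
```

```text
clock 0.55 pos [ 0.2012 -0.5917  0.2313] rot [ 3.142 -0.     0.328] box xy [-157.9 -785. ] force [ 0.4 -0.1 -0.3] grip 0.08554361884269991
cm dx dy dz [ 47.15 -67.59  13.13] wz -1.093schema error: expected keys dx, dy, dz, wx, wy, wz, claw
```

All keys are needed in each row.

```bash
python3 -m handwheel '[{"dx":4.5,"dy":-3.6,"dz":0,"wx":0,"wy":0,"wz":0,"claw":0},{"dx":4.5,"dy":-3.6,"dz":0,"wx":0,"wy":0,"wz":0,"claw":0},{"dx":4.5,"dy":-3.6,"dz":0,"wx":0,"wy":0,"wz":0,"claw":0},{"dx":4.5,"dy":-3.6,"dz":0,"wx":0,"wy":0,"wz":0,"claw":0},{"dx":4.5,"dy":-3.6,"dz":0,"wx":0,"wy":0,"wz":0,"claw":0},{"dx":4.5,"dy":-3.6,"dz":0,"wx":0,"wy":0,"wz":0,"claw":0},{"dx":4.5,"dy":-3.6,"dz":0,"wx":0,"wy":0,"wz":0,"claw":0},{"dx":4.5,"dy":-3.6,"dz":0,"wx":0,"wy":0,"wz":0,"claw":0}]' && python3 -m handwheel '[{"dx":0,"dy":0,"dz":0,"wx":0,"wy":0,"wz":-0.16,"claw":0},{"dx":0,"dy":0,"dz":0,"wx":0,"wy":0,"wz":-0.16,"claw":0},{"dx":0,"dy":0,"dz":0,"wx":0,"wy":0,"wz":-0.16,"claw":0},{"dx":0,"dy":0,"dz":0,"wx":0,"wy":0,"wz":-0.16,"claw":0},{"dx":0,"dy":0,"dz":0,"wx":0,"wy":0,"wz":-0.16,"claw":0},{"dx":0,"dy":0,"dz":0,"wx":0,"wy":0,"wz":-0.16,"claw":0},{"dx":0,"dy":0,"dz":0,"wx":0,"wy":0,"wz":-0.13,"claw":0}]'
python3 -c "
from h import *
goto(-.05,.032,.1); print(np.round(monitor.observe()['qpos'],2))"
```

```text
clock: 1.55
position: [0.4502, -0.2016, 0.2316]
tool_rot: [3.141, -0.0, 0.328]
force: [-0.3, -0.7, 0.3]
grip_width: 0.0
finger_force: 0.0
clock: 2.42
position: [0.4493, -0.2032, 0.2314]
tool_rot: [3.141, 0.0, 1.422]
force: [0.4, -0.4, 0.1]
grip_width: -0.0
finger_force: 0.0
clock 2.42 pos [ 0.4493 -0.2032  0.2314] rot [3.141 0.    1.422] box xy [  29.3 -363.8] force [ 0.4 -0.4  0.1] grip -4.023057944692162e-05
cm dx dy dz [39.6  -7.87 13.14] wz 0.002
[ 0.64  0.34 -0.42  1.92  0.17  0.92 -0.01]
```

```bash
python3 -m handwheel '[{"dx":4.95,"dy":-0.98,"dz":0,"wx":0,"wy":0,"wz":0,"claw":0},{"dx":4.95,"dy":-0.98,"dz":0,"wx":0,"wy":0,"wz":0,"claw":0},{"dx":4.95,"dy":-0.98,"dz":0,"wx":0,"wy":0,"wz":0,"claw":0},{"dx":4.95,"dy":-0.98,"dz":0,"wx":0,"wy":0,"wz":0,"claw":0},{"dx":4.95,"dy":-0.98,"dz":2,"wx":0,"wy":0,"wz":0,"claw":0},{"dx":4.95,"dy":-0.98,"dz":3,"wx":0,"wy":0,"wz":0,"claw":0},{"dx":4.95,"dy":-0.98,"dz":3,"wx":0,"wy":0,"wz":0,"claw":0},{"dx":4.95,"dy":-0.98,"dz":3,"wx":0,"wy":0,"wz":0,"claw":0}]'
python3 - <<'E'
from h import *
goto(-.05,.032,.03)
for n in("top","side"):
    c=cam(n); p=proj([*(O+R2(Y)@[-.05,.032]),.062],c); print(n,p)
    if n=="side":
        x,y=int(p[0])-60,int(p[1])-60; cv2.imwrite("pics/above.png",cv2.resize(c[0][y:y+90,x:x+120],None,fx=6,fy=6,interpolation=cv2.INTER_CUBIC))
E
```

```text
clock: 3.42
position: [0.4322, 0.2017, 0.1205]
tool_rot: [3.141, -0.0, 1.417]
force: [1.0, -0.1, 0.5]
grip_width: -0.0003
finger_force: 0.0
clock 3.42 pos [0.4322 0.2017 0.1205] rot [ 3.141 -0.     1.417] box xy [-48.1  34. ] force [ 1.  -0.1  0.5] grip -0.0002952473327440064
cm dx dy dz [-0.2  -0.19  9.05] wz -0.004
top [197.16900345 176.51882005]
side [288.64163651 132.73574873]
```

View pics/above.png

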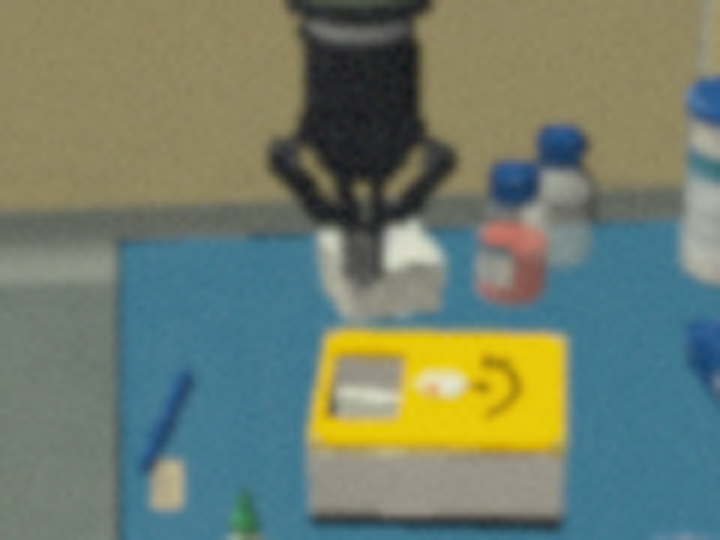

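The picture shows the closed fingers upright at crop (362,280), directly above the slot at (366,385). I correct by 2 mm and go in.

```bash
python3 -m handwheel '[{"dx":-0.2,"dy":-0.2,"dz":2,"wx":0,"wy":0,"wz":0,"claw":0},{"dx":0,"dy":0,"dz":2,"wx":0,"wy":0,"wz":0,"claw":0},{"dx":0,"dy":0,"dz":1.5,"wx":0,"wy":0,"wz":0,"claw":0},{"dx":0,"dy":0,"dz":1.5,"wx":0,"wy":0,"wz":0,"claw":0},{"dx":0,"dy":0,"dz":2,"wx":0,"wy":0,"wz":0,"claw":0},{"dx":0,"dy":0,"dz":0,"wx":0,"wy":0,"wz":0,"claw":0}]'
python3 -c "
from h import *
goto(-.05,-.026,.03)"
```

```text
clock: 4.28
position: [0.4294, 0.1984, 0.0304]
tool_rot: [-3.14, 0.001, 1.418]
force: [0.3, 0.7, 1.0]
grip_width: -0.0003
finger_force: 0.0
clock 4.28 pos [0.4294 0.1984 0.0304] rot [-3.140e+00  1.000e-03  1.418e+00] box xy [-50.4  30.3] force [0.3 0.7 1. ] grip -0.00028678644119221793
cm dx dy dz [-5.63  0.05  0.04] wz -0.003
```

```bash
python3 -m handwheel '[{"dx":-0.7,"dy":0,"dz":0,"wx":0,"wy":0,"wz":0,"claw":0},{"dx":-0.8,"dy":0,"dz":0,"wx":0,"wy":0,"wz":0,"claw":0},{"dx":-0.8,"dy":0,"dz":0,"wx":0,"wy":0,"wz":0,"claw":0},{"dx":-0.8,"dy":0,"dz":0,"wx":0,"wy":0,"wz":0,"claw":0},{"dx":-0.8,"dy":0,"dz":0,"wx":0,"wy":0,"wz":0,"claw":0},{"dx":-0.8,"dy":0,"dz":0,"wx":0,"wy":0,"wz":0,"claw":0},{"dx":-0.5,"dy":0,"dz":0,"wx":0,"wy":0,"wz":0,"claw":0},{"dx":-0.3,"dy":0,"dz":0,"wx":0,"wy":0,"wz":0,"claw":0}]'
python3 -c "
from h import *
goto(-.05,-.026,.03)"
```

```text
clock: 5.28
position: [0.4214, 0.1438, 0.0313]
tool_rot: [-3.141, 0.0, 1.418]
force: [-0.1, 2.5, 0.5]
grip_width: 0.0001
finger_force: 0.8
clock 5.28 pos [0.4214 0.1438 0.0313] rot [-3.141  0.     1.418] box xy [-50.1 -24.9] force [-0.1  2.5  0.5] grip 5.292390620643282e-05
cm dx dy dz [-0.11  0.01  0.13] wz -0.003
```

Now a 1 mm finishing push, a small back-off, and then lift out.

```bash
python3 -m handwheel '[{"dx":-0.1,"dy":0,"dz":0,"wx":0,"wy":0,"wz":0,"claw":0},{"dx":0.3,"dy":0,"dz":0,"wx":0,"wy":0,"wz":0,"claw":0},{"dx":0.2,"dy":0,"dz":0,"wx":0,"wy":0,"wz":0,"claw":0},{"dx":0,"dy":0,"dz":-2,"wx":0,"wy":0,"wz":0,"claw":0},{"dx":0,"dy":0,"dz":-3,"wx":0,"wy":0,"wz":0,"claw":0},{"dx":0,"dy":0,"dz":-3,"wx":0,"wy":0,"wz":0,"claw":0},{"dx":3,"dy":0,"dz":-3,"wx":0,"wy":0,"wz":0,"claw":0},{"dx":3,"dy":0,"dz":-2,"wx":0,"wy":0,"wz":0,"claw":0}]'
python3 - <<'E'
from h import *
goto(-.05,.032,.03)
for n in("side","top"):
    c=cam(n); p=proj([*(O+R2(Y)@[-.02,0]),.062],c)
    x,y=int(p[0])-30,int(p[1])-25; cv2.imwrite(f"pics/{n}1.png",cv2.resize(c[0][y:y+50,x:x+60],None,fx=10,fy=10,interpolation=cv2.INTER_CUBIC))
a,b=cv2.imread("pics/side1.png"),cv2.imread("pics/top1.png"); cv2.imwrite("pics/s1.png",cv2.resize(np.hstack([a,b]),(800,333)))
E
```

```text
clock: 6.28
position: [0.4317, 0.2082, 0.1628]
tool_rot: [3.141, -0.001, 1.417]
force: [-0.0, -0.4, -0.6]
grip_width: -0.0002
finger_force: 0.0
clock 6.28 pos [0.4317 0.2082 0.1628] rot [ 3.141e+00 -1.000e-03  1.417e+00] box xy [-49.6  40.4] force [-0.  -0.4 -0.6] grip -0.00015520685634170855
cm dx dy dz [-0.84 -0.03 13.28] wz -0.004
```

View pics/s1.png

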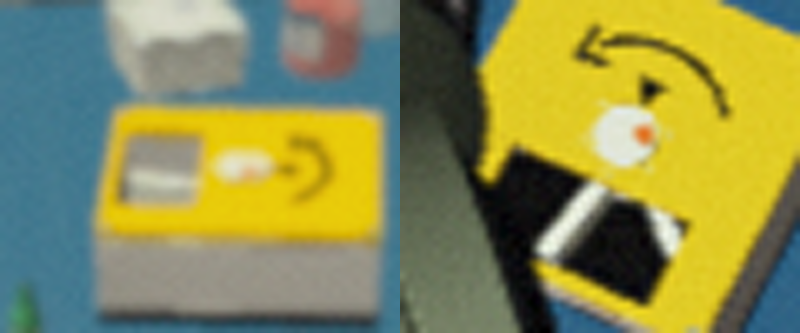

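The view shows the dot moved to (643,133), about 60° short of the pointer at (650,88). A new tooth stands in the slot at (572,222), just as at the start. I make the second stroke the same way.

```bash
python3 -m handwheel '[{"dx":-0.7,"dy":0,"dz":4,"wx":0,"wy":0,"wz":0,"claw":0},{"dx":0,"dy":0,"dz":3,"wx":0,"wy":0,"wz":0,"claw":0},{"dx":0,"dy":0,"dz":2,"wx":0,"wy":0,"wz":0,"claw":0},{"dx":0,"dy":0,"dz":2.2,"wx":0,"wy":0,"wz":0,"claw":0},{"dx":0,"dy":0,"dz":2,"wx":0,"wy":0,"wz":0,"claw":0},{"dx":0,"dy":0,"dz":0,"wx":0,"wy":0,"wz":0,"claw":0}]'
python3 -c "
from h import *
goto(-.05,-.026,.03)"
```

```text
clock: 7.12
position: [0.4292, 0.1999, 0.0282]
tool_rot: [-3.139, 0.002, 1.418]
force: [0.9, -0.0, 0.3]
grip_width: -0.0
finger_force: 0.0
clock 7.12 pos [0.4292 0.1999 0.0282] rot [-3.139e+00  2.000e-03  1.418e+00] box xy [-50.8  31.8] force [ 0.9 -0.   0.3] grip -3.8426136017312215e-05
cm dx dy dz [-5.78  0.1  -0.18] wz -0.003
```

```bash
python3 -m handwheel '[{"dx":-0.8,"dy":0.1,"dz":-0.1,"wx":0,"wy":0,"wz":0,"claw":0},{"dx":-0.8,"dy":0,"dz":0,"wx":0,"wy":0,"wz":0,"claw":0},{"dx":-0.8,"dy":0,"dz":0,"wx":0,"wy":0,"wz":0,"claw":0},{"dx":-0.8,"dy":0,"dz":0,"wx":0,"wy":0,"wz":0,"claw":0},{"dx":-0.8,"dy":0,"dz":0,"wx":0,"wy":0,"wz":0,"claw":0},{"dx":-0.8,"dy":0,"dz":0,"wx":0,"wy":0,"wz":0,"claw":0},{"dx":-0.6,"dy":0,"dz":0,"wx":0,"wy":0,"wz":0,"claw":0},{"dx":-0.4,"dy":0,"dz":0,"wx":0,"wy":0,"wz":0,"claw":0}]'
python3 -c "
from h import *
goto(-.05,-.026,.03)"
```

```text
clock: 8.12
position: [0.4222, 0.1426, 0.0303]
tool_rot: [-3.141, 0.0, 1.418]
force: [0.6, 1.5, 0.2]
grip_width: 0.0003
finger_force: 0.8
clock 8.12 pos [0.4222 0.1426 0.0303] rot [-3.141  0.     1.418] box xy [-49.1 -26. ] force [0.6 1.5 0.2] grip 0.00032664185222415883
cm dx dy dz [-0.   -0.09  0.03] wz -0.003
```

```bash
python3 -m handwheel '[{"dx":0,"dy":0,"dz":0,"wx":0,"wy":0,"wz":0,"claw":0},{"dx":0.3,"dy":0,"dz":0,"wx":0,"wy":0,"wz":0,"claw":0},{"dx":0.2,"dy":0,"dz":0,"wx":0,"wy":0,"wz":0,"claw":0},{"dx":0,"dy":0,"dz":-2,"wx":0,"wy":0,"wz":0,"claw":0},{"dx":0,"dy":0,"dz":-3,"wx":0,"wy":0,"wz":0,"claw":0},{"dx":0,"dy":0,"dz":-3,"wx":0,"wy":0,"wz":0,"claw":0},{"dx":4,"dy":0,"dz":-3,"wx":0,"wy":0,"wz":0,"claw":0},{"dx":4,"dy":0,"dz":-2,"wx":0,"wy":0,"wz":0,"claw":0}]'
python3 - <<'E'
from h import *
c=cam("top")
h=cv2.cvtColor(c[0],cv2.COLOR_BGR2HSV); b=c[0].astype(int)
m=(h[...,0]<17)&(h[...,1]>90)&(h[...,2]>120)
q=[]
for v,u in zip(*np.nonzero(m)):
    l=R2(Y).T@(atz((u,v),.062,c)[:2]-O)
    if np.hypot(*l)<.02: q.append(l)
q=np.mean(q,0); print("dot in box frame mm",q*1000,"angle from pointer deg",np.degrees(np.arctan2(q[1],q[0])))
p=proj([*(O+R2(Y)@[-.02,0]),.062],c); x,y=int(p[0])-30,int(p[1])-25
cv2.imwrite("pics/end.png",cv2.resize(c[0][y:y+50,x:x+60],None,fx=10,fy=10,interpolation=cv2.INTER_CUBIC))
E
```

```text
clock: 9.12
position: [0.4358, 0.2281, 0.1619]
tool_rot: [3.141, -0.001, 1.417]
force: [0.1, 0.8, -0.4]
grip_width: -0.0002
finger_force: 0.0
dot in box frame mm [10.0107964   0.51468473] angle from pointer deg 2.9431545382564868
```

View pics/end.png

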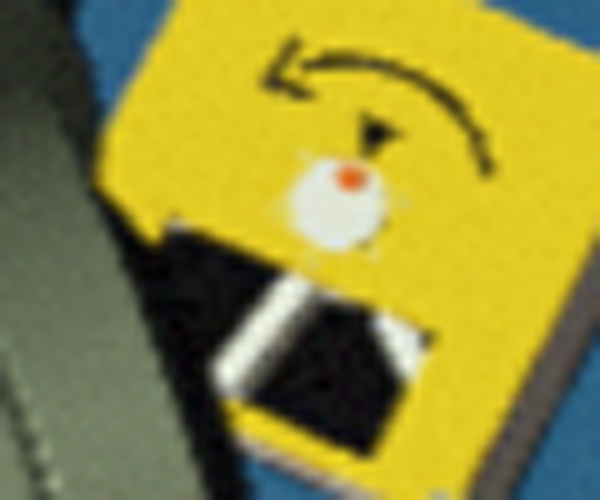

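The orange dot at (350,178) sits at the pointer at (375,133), within about 3°. The fingers are clear, so I hand in.

```bash
python3 -c "
from workcell import job_done
print(job_done())"
```

```text
the job is handed in; nothing more can be done
None
```

I advanced the yellow changer's wheel two teeth in two strokes and handed the job in at about 9 s: the orange dot measures about 3° from the pointer, the fingers are clear, and the green changer was never touched (the verdict was not shown).

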